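Load the riffler files into the dust shaker and start it

ROBOT

A 6-joint arm with a two-finger parallel gripper is mounted at the origin on the work surface. World frame = base frame: x ahead of the robot, y to its left, z up, the work surface at z = 0. Lengths are in m, angles in degrees, forces in N, time in s.
With the tool pointing down it reaches from about 0.4 to 0.825 m from the base axis. Payload 7 kg.
Tool frame: the origin (TCP) lies midway between the tips of the shut fingers; the grasp point (between the pads) lies 19 mm behind it; z points along the fingers, y is the line along which they close (so a half turn about z gives the same grasp; the last joint's range is limited). The gripper opens to 88 mm and grips with 3 to 60 N. Pads are 19 mm wide; open, the fingers measure 130 mm over their backs; the gripper's body (78 mm by 193 mm) begins 47 mm behind the grasp point.
Start: joints at [-60.556, 20.546, 0.682, 0, -70.136, -16.507], TCP at [0.151, -0.658, 0.227] pointing down, gripper open.
Joint ranges: [-176.03, 176.03], [-82.01, 121.73], [-58.28, 71.71], [-173.87, 95.51], [-174.79, -0.11], [-173.66, 173.66]. Speed limits (degrees/s): [136.94, 136.94, 172.46, 180, 180, 180].

INTERFACE

Orientations are given as a 3x3 rotation matrix whose columns are the frame's x, y, z axes.
In Python, from rig import robot gives the robot as it stands. Calls block until the motion is done:
- robot.goto(position, orientation): joint-space move of the TCP to a pose.
- robot.servo_line(position, ori=None, speed=0.15): straight line of the TCP; ori=None keeps the orientation; speed is the mean speed in m/s.
- robot.movej(angles): joint-space move.
- robot.move_gripper(opening): opening from 0.0 (shut) to 1.0 (fully open); the grip force is fixed at half the most; returns when the fingers have stopped.
- robot.dwell(seconds).
- robot.ik(position, orientation): joint angles nearest the present ones, or None.
- robot.grab_frame(name): name is "scene" or "top"; returns (picture, depth): 384x512x3 uint8, red, green, blue; 384x512 float32, m along the optical axis (not along the pixel's ray), 0 where there is no reading.
- robot.camera_info(name): a dict with "vfov" (degrees; the focal length in pixels is half the picture's height over the tangent of half this angle, whatever the lens; pixels are square), "cx", "cy" (the principal point, pixels), "k1" (the pictures are not rectified: a ray, as slopes to the right and down, at radius r is drawn at 1 + k1 r^2 times it, then the intrinsics apply), "view" (4x4, takes a point from world to camera coordinates). Camera axes: x right, y down, z forward; pixel columns grow to the right and rows downward; lengths in m; the calibration is good to about 2 mm. A picture is of the moment at which its call begins. camera_info takes no time and is no camera call.
A pose or a line that the arm cannot do raises robot.Unreachable and nothing moves.
- robot.job_done(): hands the job in; it is judged then, once.
Readings, each from a call of its own:
- robot.read_t(): time.
- robot.read_qpos(): joint angles.
- robot.read_qvel(): joint speeds.
- robot.read_effort(): joint torques, N m.
- robot.read_position(): TCP position.
- robot.read_tcp_rot(): TCP orientation.
- robot.read_force(): force on the tool from outside, world axes, zero at the start.
- robot.read_ft_torque(): the same for the moment, N m.
- robot.read_grip_width(): opening from 0.0 (shut) to 1.0 (fully open).
- robot.read_finger_force(): force on a finger pad.
Only numpy, scipy, OpenCV 4.12 (cv2) and the standard library are available. Lean on these libraries where they do the work, as an engineer would, in place of code of your own. Each camera call takes 0.05 s, during which the arm holds its last target. There are 200 camera calls.

TASK

The shell-inlay rifflers lying on the cork mat need their dust shaken out: press every one that is there down into its own clip of the green shaker cradle, any clip you like, until it snaps past the orange jaws and sits fully home. Then click the red selector lever on to the notch at the yellow mark, never past it, and last of all press the green start button fully down and let it go. Leave the tin, the glue bottle and the basin where they stand.

Things in the scene. Friction and masses are not known exactly. Their poses are not given: they have to be found in the camera images.
- cradle: Green dust-shaker base, fixed; place and yaw vary. Plate 150 x 370 mm (x -75 to 75, y -175 to 195 in its frame), 10 mm thick; origin on the table. Clipped files lie along its x, either way round; y runs along the row of four clips, 60 mm apart, from the start button (y = -148) to the selector lever (y = 155). Space between a clip's posts (x -36 to 36) is free down to 27 mm above the table.
- clip1 (a point): Clip nearest the start button: the centre of a file fully home here, 60 mm above the table; axes as the cradle's. Each clip: two aluminium fork posts at x = -41.5 and 41.5 mm (11 mm long in x) with an upward-open slot 15 mm wide, floor 54 mm and prong tops 69 mm above the table, and two orange sprung jaws joined by a bar (see jaw1).
- clip2 (a point): Second clip, same as clip1: the centre of a file fully home here.
- clip3 (a point): Third clip, same as clip1: the centre of a file fully home here.
- clip4 (a point): Fourth clip, nearest the lever, same as clip1: the centre of a file fully home here.
- jaw1 (a joint): Opening angle (rad) of clip 1's pair of sprung jaws (all clips alike); 0 closed, opens to the cradle's +y. They stand at x = -53.5 and 53.5 mm, 9 mm long; noses of 4 mm radius, centres 6.5 mm to the slot's +y side and 68 mm above the table. A file pushed straight down (8 to 15 N in all) swings them about 0.08 rad aside; they snap back over its steel shafts.
- file1: Double-ended riffler file (mid-brown handle), may be absent. Square wooden handle 60 mm long and 18 x 18 mm in the middle, round steel shaft of 12 mm diameter out to 66 mm either side of the centre, then a tapered end to 86 mm (172 mm in all); about 100 g. Origin at its centre, x along its length; both ends alike. Starts flat on the mat, origin 9 mm above it.
- file2: Double-ended riffler file (dark handle), may be absent. Square wooden handle 60 mm long and 18 x 18 mm in the middle, round steel shaft of 12 mm diameter out to 66 mm either side of the centre, then a tapered end to 86 mm (172 mm in all); about 100 g. Origin at its centre, x along its length; both ends alike. Starts flat on the mat, origin 9 mm above it.
- file3: Double-ended riffler file (pale handle), may be absent. Square wooden handle 60 mm long and 18 x 18 mm in the middle, round steel shaft of 12 mm diameter out to 66 mm either side of the centre, then a tapered end to 86 mm (172 mm in all); about 100 g. Origin at its centre, x along its length; both ends alike. Starts flat on the mat, origin 9 mm above it.
- file4: Double-ended riffler file (mid-brown handle), may be absent. Square wooden handle 60 mm long and 18 x 18 mm in the middle, round steel shaft of 12 mm diameter out to 66 mm either side of the centre, then a tapered end to 86 mm (172 mm in all); about 100 g. Origin at its centre, x along its length; both ends alike. Starts flat on the mat, origin 9 mm above it.
- mat: Cork mat 260 x 340 mm, 3 mm thick, fixed, on which the files lie; origin under its centre. Its place and yaw vary.
- selector (a joint): Angle (rad) of the red thumb lever. Seven click notches 0.2 apart, 0 to 1.2; starts in notch 0, 0.2 or 0.4. Grows as the tip swings to the cradle's +x; upright at 0.6, leans 0.6 rad to -x at 0. The yellow mark on the dark plate's rim is the notch at 0.8 (four white marks before it, two after). About 3 to 4 N at the paddle clicks it; halfway (0.1 rad) it jumps on to the next notch.
- selector_tip (a point): Middle of the tip of the red lever's paddle, 78 mm from the hinge. The paddle spans 50 to 78 mm from the hinge, 24 mm wide in the cradle's y and 8 mm thick.
- selector_hinge (a point): Middle of the lever's hinge, axis along the cradle's y, 60 mm above the table, level with the top of the green housing (110 x 60 mm, y from 130 to 190 in the cradle's frame). A quadrant plate of 50 mm radius about the hinge axis stands 29 to 33 mm to the +y side of this point, with marks up to 60 mm.
- start (a joint): Travel (m) of the green start button: 0 released, 0.006 fully down (takes 5 N); springs back.
- start_top (a point): Centre of the top of the green start button (28 mm diameter), 32 mm above the table when released, pressed downwards.
- tin: Green tin, 74 mm diameter, 85 mm tall, bystander; origin under its centre.
- glue: Glue bottle, 48 mm diameter, 110 mm tall, bystander; origin under its centre.
- basin: Small aluminium basin, 124 mm diameter, 45 mm tall, bystander; origin under its centre.

How it is judged:
By the outcome, as a careful person would: the job done as asked, in the order asked, and still so for the second after the job is handed in, with the robot touching nothing.
Of file1, file2, file3, file4 only 3 to 4 are there at a start; the rules pass over those that are not, and their reading is None.
At some moment in a run one of file1, file2, file3, file4 may be knocked a few centimetres aside while the robot is not near it.
Once in a run the grip may slacken for a moment while it holds something.
It also fails if it takes over 210 s, if anything falls off the work surface, if the arm or the gripper's body presses on something with over 40 N, if the wrist force passes 120 N, or if a joint passes its speed limit or range.

## Working session

There is one attempt and no reset: what is moved stays moved. The work goes in short steps, each a Python script; the robot and the scene stay as the last script left them, time stands still between calls to the robot, and variables do not carry over. Pictures are saved under pics/ and viewed, at most 14 in all, crops included, and the job is handed in when it is done.

```bash
mkdir -p pics; ls
python3 - <<'E'
from rig import robot
import cv2, numpy as np
for n in ("scene","top"):
    im,d=robot.grab_frame(n); np.savez(f"{n}0.npz",im=im,d=d)
    cv2.imwrite(f"pics/{n}0.png",cv2.resize(im[:,:,::-1],(800,600),interpolation=cv2.INTER_CUBIC))
    i=robot.camera_info(n); print(n,{k:i[k] for k in i if k!="view"}); print(np.round(np.array(i["view"]),3)); print((d==0).mean(),d.max())
print(robot.read_t(), robot.read_tcp_rot())
E
```

```text
pics
scene {'vfov': 44.8616294412098, 'cx': 255.92976658177588, 'cy': 195.1585111275839, 'k1': -0.04478477157683026}
[[ 0.735  0.678  0.008 -0.454]
 [ 0.588 -0.632 -0.505 -0.312]
 [-0.338  0.376 -0.863  1.671]
 [ 0.     0.     0.     1.   ]]
0.0038909912109375 3.1715915
top {'vfov': 43.184152117520725, 'cx': 248.0959465311692, 'cy': 187.06961239283504, 'k1': -0.06996161142102016}
[[ 0.019 -1.    -0.008 -0.014]
 [-0.988 -0.018 -0.152  0.636]
 [ 0.151  0.011 -0.988  1.259]
 [ 0.     0.     0.     1.   ]]
0.003987630208333333 2.2771719
0.1 [[-9.74642799e-01 -2.23765942e-01 -4.65724626e-04]
 [-2.23766383e-01  9.74641793e-01  1.40736889e-03]
 [ 1.38993460e-04  1.47589547e-03 -9.99998901e-01]]
```

View pics/top0.png

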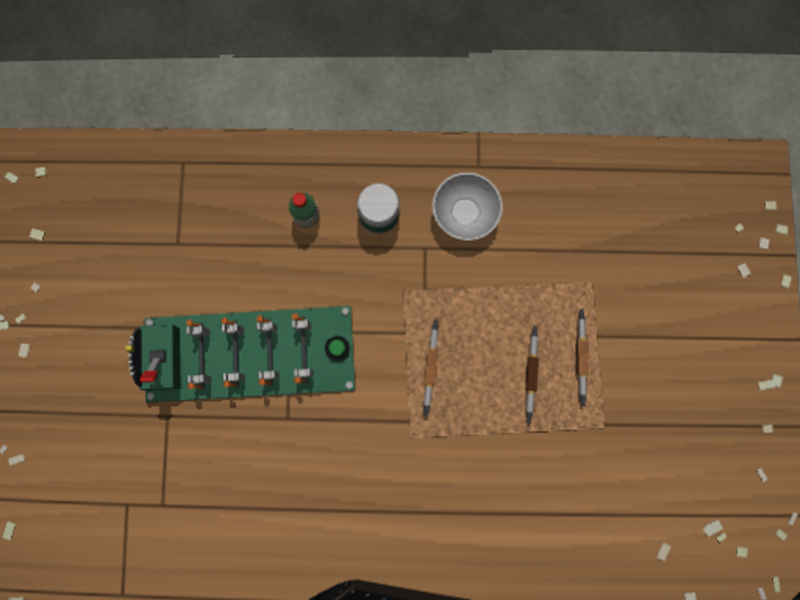

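View pics/scene0.png

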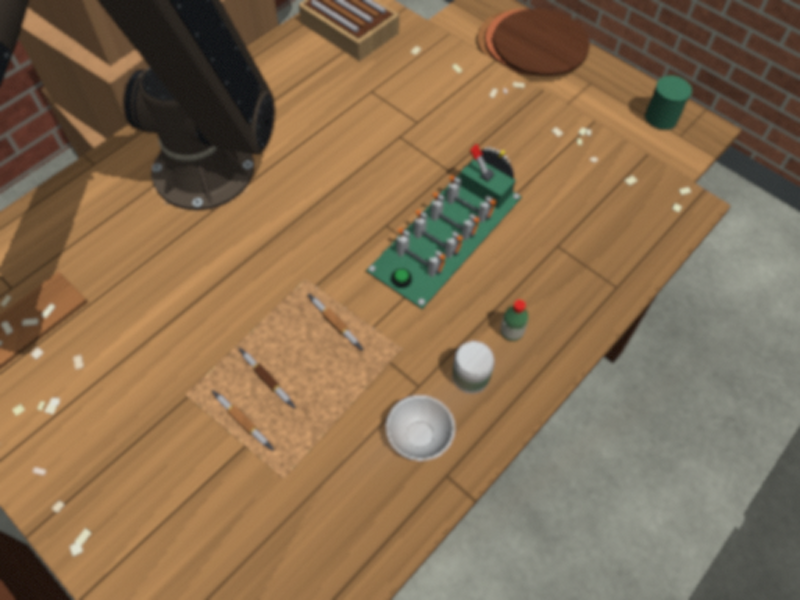

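The top view shows three files at about (430,370), (532,375) and (582,358). The cradle is on the left, with the button at (337,348) and the red lever tip at (148,378). The lever leans towards the robot (-x). The scene view agrees with this. Next I'll zoom in to choose masks.

```bash
cat > h.py <<'E'
from rig import robot
import cv2, numpy as np
def cam(n):
    i=robot.camera_info(n); f=192/np.tan(np.radians(i["vfov"])/2)
    K=np.array([[f,0,i["cx"]],[0,f,i["cy"]],[0,0,1.]]); V=np.array(i["view"])
    return K,np.array([i["k1"],0,0,0.]),V
def cast(n,px,z):
    """pixels (N,2) -> world points on plane(s) z"""
    K,D,V=cam(n); px=np.asarray(px,float).reshape(-1,1,2)
    u=cv2.undistortPoints(px,K,D)[:,0]; d=np.c_[u,np.ones(len(u))]@V[:3,:3]
    c=-V[:3,:3].T@V[:3,3]; s=(np.asarray(z)-c[2])/d[:,2]
    return c+d*np.reshape(s,(-1,1))
def proj(n,P):
    K,D,V=cam(n); return cv2.projectPoints(np.asarray(P,float).reshape(-1,1,3),cv2.Rodrigues(V[:3,:3])[0],V[:3,3],K,D)[0][:,0]
def blobs(m,amin=3):
    n,l,s,c=cv2.connectedComponentsWithStats(m.astype(np.uint8))
    return [(s[i,4],c[i]) for i in range(1,n) if s[i,4]>=amin]
E
python3 - <<'E'
from h import *
t=np.load("top0.npz")["im"]; s=np.load("scene0.npz")["im"]
a=cv2.resize(t[195:262,80:230],None,fx=5.3,fy=4.4*1,interpolation=cv2.INTER_NEAREST)
b=cv2.resize(s[90:200,230:335],(400,300),interpolation=cv2.INTER_NEAREST); b2=cv2.resize(s[175:310,110:260],(395,300),interpolation=cv2.INTER_NEAREST)
bb=np.hstack([b,b2]); a=cv2.resize(a,(795,295),interpolation=cv2.INTER_NEAREST)
cv2.imwrite("pics/z.png",np.vstack([a,bb])[:,:,::-1])
for n in("top","scene"):
    V=cam(n)[2]; print(n,-V[:3,:3].T@V[:3,3])
E
```

```text
top [ 0.43803317 -0.01654496  1.34051547]
scene [ 1.08109816 -0.51763276  1.28812137]
```

View pics/z.png

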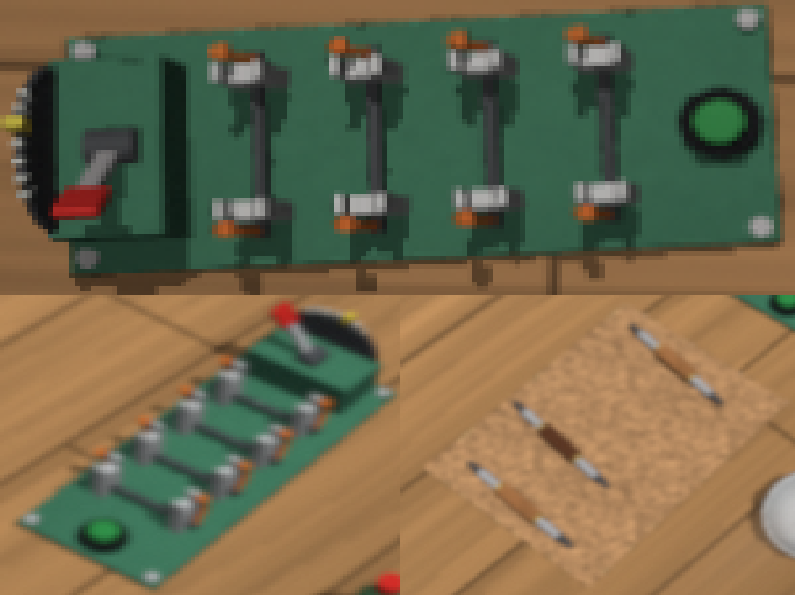

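The zoom shows the four corner screws, the bright button and the white posts with orange jaws on the +y side. It also shows three files, each with two grey shafts. I'll measure them on planes in both views.

```bash
cat >> h.py <<'E'
def hsv(im): return [c.astype(int) for c in cv2.split(cv2.cvtColor(im,cv2.COLOR_RGB2HSV))]
def files(n,im,poly):
    """grey shaft blobs inside mat -> list of (xy centre, yaw deg, length between shaft centroids)"""
    H,S,V=hsv(im); m=np.zeros(im.shape[:2],np.uint8)
    cv2.fillPoly(m,[proj(n,poly).astype(np.int32)],1)
    b=[(a,c) for a,c in blobs((S<70)&(V>60)&(m>0),8)]
    P=cast(n,[c for a,c in b],0.012) if b else np.zeros((0,3))
    out=[];used=set()
    for i in range(len(P)):
        for j in range(i+1,len(P)):
            L=np.linalg.norm(P[i]-P[j])
            if .075<L<.13 and i not in used and j not in used:
                used|={i,j}; d=P[i]-P[j]; out.append((((P[i]+P[j])/2)[:2].round(4),round(float(np.degrees(np.arctan(d[1]/d[0]))),2),round(float(L),4)))
    return out,len(b)
def shot(n):
    return robot.grab_frame(n)
E
python3 - <<'E'
from h import *
for n,box in(("top",(185,265,80,235)),("scene",(85,205,225,340))):
    im=np.load(n+"0.npz")["im"]; H,S,V=hsv(im); R=np.zeros(H.shape,bool); R[box[0]:box[1],box[2]:box[3]]=1
    # mat outline
    print(n,"button",[(a,c.round(1),cast(n,c,0.032)[0].round(4)) for a,c in blobs(R&(H>50)&(H<75)&(S>130)&(V>100))])
    print("white",[(int(a),c.round(1).tolist(),cast(n,c,0.011)[0][:2].round(4).tolist(),cast(n,c,0.066)[0][:2].round(4).tolist()) for a,c in blobs(R&(S<60)&(V>125))])
    print("red",[(a,c.round(1)) for a,c in blobs(R&((H<5)|(H>174))&(S>170)&(V>90))],"yellow",[(a,c.round(1)) for a,c in blobs(R&(H>23)&(H<35)&(S>160)&(V>150))])
c=cast("top",np.array([[404,290],[592,283],[603,429],[411,437]])*.64,0.003); print("mat",c.round(3)); np.save("mat.npy",c)
for n in("top","scene"): print(files(n,np.load(n+"0.npz")["im"],c))
E
```

```text
top button [(np.int32(63), array([215.1, 221.9]), array([0.5416, 0.085 , 0.032 ]))]
white [(12, [220.5, 198.5], [0.6083, 0.0736], [0.6012, 0.0699]), (10, [95.2, 206.0], [0.5807, 0.4223], [0.5748, 0.4042]), (7, [187.4, 206.7], [0.5837, 0.1644], [0.5777, 0.1569]), (31, [192.8, 206.9], [0.5835, 0.1494], [0.5775, 0.1425]), (8, [142.4, 209.0], [0.5749, 0.2893], [0.5693, 0.2767]), (22, [148.5, 209.6], [0.5736, 0.272], [0.568, 0.2601]), (4, [165.0, 208.5], [0.5776, 0.2264], [0.5718, 0.2164]), (22, [170.7, 208.2], [0.5786, 0.2105], [0.5728, 0.2011]), (6, [119.7, 210.5], [0.5695, 0.3526], [0.5641, 0.3374]), (23, [125.7, 210.8], [0.5691, 0.3356], [0.5636, 0.321]), (3, [82.7, 218.7], [0.5446, 0.4554], [0.5402, 0.4359]), (25, [171.6, 239.4], [0.4929, 0.2045], [0.4906, 0.1954]), (8, [188.6, 238.0], [0.4977, 0.1579], [0.4952, 0.1507]), (31, [194.0, 237.9], [0.4984, 0.1431], [0.4959, 0.1365]), (4, [83.5, 238.5], [0.4898, 0.4494], [0.4877, 0.4301]), (7, [143.4, 240.7], [0.4876, 0.2821], [0.4856, 0.2697]), (27, [148.7, 240.6], [0.4883, 0.2676], [0.4862, 0.2558]), (4, [166.0, 239.5], [0.4923, 0.2199],
[... 1209 characters left out ...]
], [0.5752, 0.1999]), (28, [278.3, 164.7], [0.5566, 0.1756], [0.5791, 0.1458]), (14, [237.6, 171.2], [0.4759, 0.0652], [0.502, 0.0401]), (16, [269.2, 192.6], [0.6062, 0.0752], [0.6266, 0.0496])]
red [(np.int32(33), array([304.3,  96.5])), (np.int32(37), array([331.9, 195.2]))] yellow [(np.int32(3), array([321.3,  97.3]))]
mat [[ 0.647 -0.031  0.003]
 [ 0.666 -0.368  0.003]
 [ 0.408 -0.383  0.003]
 [ 0.389 -0.047  0.003]]
([(array([ 0.5727, -0.3024]), -70.03, 0.0907), (array([ 0.5122, -0.0791]), -5.27, 0.106), (array([ 0.4655, -0.2988]), -73.46, 0.0965)], 6)
([(array([ 0.5088, -0.0777]), -5.52, 0.1097), (array([ 0.5003, -0.2549]), -4.18, 0.1102), (array([ 0.5321, -0.3441]), -0.3, 0.1101)], 6)
```

The cradle is at O≈(0.529,0.234) with yaw≈4.55°. The screws and button agree in both views to about 2 mm, and the clips sit at y = -90, -30, 30 and 90. I'll pick the first file and hold it above clip 3 to check hand and camera against each other.

```bash
python3 - <<'E'
s=open("h.py").read().replace(".075<L<.13",".1<L<.125 and abs((P[i]-P[j])[1])<abs((P[i]-P[j])[0])")
s+='''
YAW=4.55; O=np.array([.5292,.2339]); CLIP=[-.09,-.03,.03,.09]; MAT=np.load("mat.npy")
def rot(yaw):
    c,s=np.cos(np.radians(yaw)),np.sin(np.radians(yaw)); return np.array([[-c,-s,0],[-s,c,0],[0,0,-1.]])
def cr(x,y,z):
    c,s=np.cos(np.radians(YAW)),np.sin(np.radians(YAW)); return np.array([O[0]+c*x-s*y,O[1]+s*x+c*y,z])
def locate():
    a=files("top",shot("top")[0],MAT)[0]; b=files("scene",shot("scene")[0],MAT)[0]; print("top",a,"scene",b)
    return [((p+q)/2,(y+w)/2) for p,y,_ in a for q,w,_ in b if np.linalg.norm(p-q)<.02]
def pick(p,yaw):
    R=rot(yaw); robot.move_gripper(.55); robot.goto([*p,.10],R); robot.servo_line([*p,.0075],speed=.08)
    robot.move_gripper(0); print("grip",robot.read_grip_width()*88,robot.read_finger_force())
    robot.servo_line([*p,.16],speed=.15); print("lifted",robot.read_grip_width()*88,robot.read_force().round(1) if hasattr(robot.read_force(),"round") else robot.read_force())
def over(k,z=.14,dx=0):
    robot.goto(cr(dx,CLIP[k],z),rot(YAW)); print("over",robot.read_position(),robot.read_grip_width()*88,robot.read_t())
'''
open("h.py","w").write(s)
E
python3 - <<'E'
from h import *
F=locate(); print(F)
F.sort(key=lambda f:-f[0][1]); pick(*F[0]); over(2)
for n in("top","scene"):
    im,d=shot(n); np.savez(n+"1.npz",im=im,d=d); u=proj(n,cr(0,.03,.10))[0].astype(int); x,y=u
    c=cv2.resize(im[y-56:y+56,x-75:x+75],(600,448) if 0 else (400,300),interpolation=cv2.INTER_NEAREST); print(n,x-75,y-56); 
    A=c if n=="top" else np.hstack([A,c])
cv2.imwrite("pics/o1.png",A[:,:,::-1])
E
```

```text
top [(array([ 0.5337, -0.3451]), -0.02, 0.1089), (array([ 0.5124, -0.0791]), -5.26, 0.1064), (array([ 0.5043, -0.2563]), -3.9, 0.1062)] scene [(array([ 0.5088, -0.0777]), -5.52, 0.1097), (array([ 0.5004, -0.2549]), -4.16, 0.1106), (array([ 0.5321, -0.3441]), -0.3, 0.1101)]
[(array([ 0.5329, -0.3446]), -0.16), (array([ 0.5106, -0.0784]), -5.39), (array([ 0.50235, -0.2556 ]), -4.03)]
grip 17.54081708842138 29.998134970664978
lifted 17.989924989853986 [ 0.4 -0.1 -0.9]
over [0.52685497 0.26283801 0.13990762] 17.626492346410565 7.875
top 68 168
scene 215 71
```

View pics/o1.png

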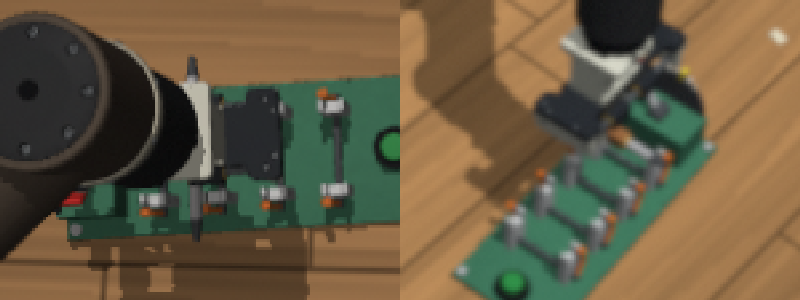

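The held file shows above clip 3 in the top view, with ends at crop (193,60) and (195,238). The scene view shows only its +x shaft. Next I'll compare the observed shaft with the hand pose to get the camera bias.

Run:
```python
from h import *
im=np.load("top1.npz")["im"]; H,S,V=hsv(im)
zf=.1399+.0045
ends=proj("top",[cr(-.086,.03,zf),cr(.086,.03,zf),cr(-.055,.03,zf),cr(.055,.03,zf)]); print("pred tips",ends.round(1))
m=(S<75)&(V>30)
for s in(-1,1):
    r=[proj("top",cr(s*a,.03,zf))[0] for a in(.048,.090)]
    lo,hi=sorted([int(round(p[1])) for p in r]); pts=[]
    for row in range(lo,hi+1):
        x0=int(round(np.interp(row,sorted([r[0][1],r[1][1]]),[p[0] for p in sorted(r,key=lambda p:p[1])])))
        cs=np.where(m[row,x0-7:x0+8])[0]+x0-7
        P=cast("top",[cs.mean(),row],zf)[0] if len(cs) else None
        if P is not None:
            d=P[:2]-O; c,sn=np.cos(np.radians(YAW)),np.sin(np.radians(YAW))
            print(row,cs.min(),cs.max(),"cradle x,y mm",((d[0]*c+d[1]*sn)*1e3).round(1),((-d[0]*sn+d[1]*c)*1e3).round(1))
```

```text
pred tips [[140.6 257.6]
 [138.7 188.5]
 [140.3 245. ]
 [139.  200.8]]
242 133 147 cradle x,y mm -47.8 27.3
243 133 147 cradle x,y mm -50.3 27.4
244 133 147 cradle x,y mm -52.5 30.9
245 139 143 cradle x,y mm -55.1 28.2
246 139 143 cradle x,y mm -57.6 28.3
247 139 147 cradle x,y mm -60.2 25.8
248 139 143 cradle x,y mm -62.5 28.4
249 139 143 cradle x,y mm -64.9 28.5
250 139 143 cradle x,y mm -67.4 28.6
251 140 142 cradle x,y mm -69.8 28.6
252 140 142 cradle x,y mm -72.3 28.7
253 140 142 cradle x,y mm -74.7 28.8
254 139 146 cradle x,y mm -77.4 25.3
255 140 141 cradle x,y mm -79.5 30.2
256 140 141 cradle x,y mm -82.0 30.2
257 141 142 cradle x,y mm -84.6 27.8
189 139 140 cradle x,y mm 84.7 28.0
190 139 140 cradle x,y mm 82.1 28.0
191 139 140 cradle x,y mm 79.6 28.1
192 138 140 cradle x,y mm 77.1 29.4
193 138 141 cradle x,y mm 74.5 28.2
194 138 141 cradle x,y mm 72.0 28.3
195 138 141 cradle x,y mm 69.5 28.4
196 138 141 cradle x,y mm 67.0 28.5
197 138 141 cradle x,y mm 64.4 28.5
198 136 144 cradle x,y mm 61.8 27.3
199 135 145 cradle x,y mm 59.3 27.4
200 135 146 cradle x,y mm 56.7 26.2
201 136 146 cradle x,y mm 54.1 25.0
202 137 146 cradle x,y mm 51.5 23.8
203 138 146 cradle x,y mm 49.0 22.6
204 138 146 cradle x,y mm 46.4 22.7
```

The camera bias is about -1.6 mm in y. Corrected for it, the cradle estimate holds to within 0.3 mm, and the file is centred in x. I'll insert it with force watched.

```bash
cat >> h.py <<'E'
def down(p,z0,z1,fmax,step=.0015,speed=.03):
    """step down; stop at z1 or when the upward force passes fmax"""
    z=z0; log=[]
    while z>z1+1e-5:
        z=max(z-step,z1); robot.servo_line([p[0],p[1],z],speed=speed); f=robot.read_force(); log.append((round(z*1e3,1),round(robot.read_position()[2]*1e3,1),*np.round(f,1)))
        if f[2]>fmax: break
    return log
def insert(k,off=.0045,dy=0,dx=0):
    p=cr(dx,CLIP[k]+dy,0); z0=.083-off
    robot.servo_line([p[0],p[1],z0],speed=.08)
    L=down(p,z0,.0595-off,26)
    for l in L: print(*l)
    print("grip",robot.read_grip_width()*88,robot.read_t()); return L
E
python3 - <<'E'
from h import *
insert(2)
E
```

```text
77.0 77.3 0.3 -0.1 -1.3
75.5 75.5 0.5 -0.6 -1.6
74.0 73.9 -0.1 0.5 -0.0
72.5 72.4 0.1 0.3 -0.9
71.0 71.3 0.3 -2.1 3.3
69.5 69.9 0.3 -2.8 4.5
68.0 68.1 2.4 -3.6 2.0
66.5 66.1 2.0 -3.6 0.8
65.0 64.5 2.3 -4.1 -1.3
63.5 63.1 1.5 -4.3 -2.4
62.0 61.7 2.0 -4.4 -2.7
60.5 60.2 0.8 -4.7 -2.4
59.0 58.8 0.9 -3.7 -3.1
57.5 57.3 2.2 -4.3 -3.9
56.0 55.7 0.8 -1.9 -4.9
55.0 55.6 -2.6 -2.6 3.6
grip 17.29889185060168 12.8917
```

It snapped at about 68 mm and seated at 55.6 mm. Now I'll release, press from above to make sure it's home, and look.

```bash
cat >> h.py <<'E'
def release_press(k,dx=0):
    p=cr(dx,CLIP[k],0); robot.move_gripper(.36); robot.servo_line([p[0],p[1],.095],speed=.12)
    robot.move_gripper(0); robot.servo_line([p[0],p[1],.074],speed=.08)
    for l in down(p,.074,.0665,14): print(*l)
    robot.servo_line([p[0],p[1],.16],speed=.15); print("t",robot.read_t())
E
python3 - <<'E'
from h import *
release_press(2)
p=robot.read_position(); robot.goto([.50,-.05,.20],rot(0)); F=locate(); print(F)
for n in("top","scene"):
    im,d=shot(n); np.savez(n+"2.npz",im=im,d=d); x,y=proj(n,cr(0,.0,.05))[0].astype(int)
    c=cv2.resize(im[y-56:y+56,x-75:x+75],(400,300),interpolation=cv2.INTER_NEAREST)
    A=c if n=="top" else np.hstack([A,c])
cv2.imwrite("pics/o2.png",A[:,:,::-1])
E
```

```text
72.5 72.8 -0.6 0.3 0.4
71.0 71.0 0.3 -0.2 0.2
69.5 69.4 -1.0 -0.1 -0.8
68.0 69.1 -3.3 -0.7 9.5
66.5 68.9 -7.6 -1.5 20.1
t 17.05
top [(array([ 0.5723, -0.0992]), 39.53, 0.1246), (array([ 0.5537, -0.1051]), -5.84, 0.1246), (array([ 0.5337, -0.3451]), -0.08, 0.1109), (array([ 0.5025, -0.2561]), -3.9, 0.1114)] scene [(array([ 0.5004, -0.2549]), -4.16, 0.1106), (array([ 0.5321, -0.3441]), -0.35, 0.1102)]
[(array([ 0.5329, -0.3446]), -0.215), (array([ 0.50145, -0.2555 ]), -4.03)]
```

View pics/o2.png

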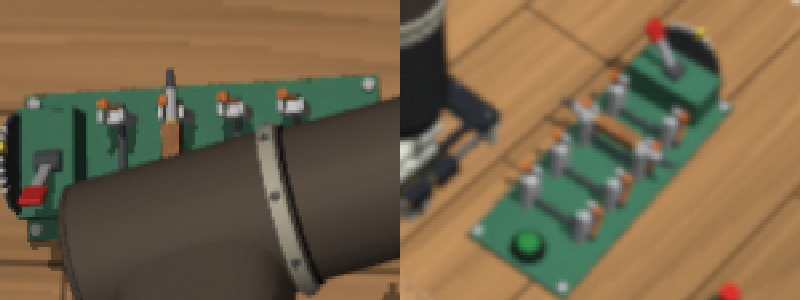

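File 1 is home: its handle top was felt at 69 mm, and the scene view shows it level between the posts of clip 3. Next file goes to clip 2.

```bash
cat >> h.py <<'E'
def nxt(k,tag):
    F=locate(); F.sort(key=lambda f:-f[0][1]); pick(*F[0]); over(k)
    for n in("top","scene"):
        im,d=shot(n); x,y=proj(n,cr(0,CLIP[k],.12))[0].astype(int)
        c=cv2.resize(im[y-56:y+56,x-75:x+75],(400,300),interpolation=cv2.INTER_NEAREST); A=c if n=="top" else np.hstack([A,c])
        if n=="top":
            S,V=hsv(im)[1:]
            for q in((-.086,.0),(.086,0)):
                a=proj(n,cr(q[0]*.7,CLIP[k],.1444))[0]; b=proj(n,cr(q[0]*1.15,CLIP[k],.1444))[0]
                r0,r1=sorted([int(a[1]),int(b[1])]); x0=int(round((a[0]+b[0])/2)); m=((S<75)&(V>30))[r0:r1+1,x0-4:x0+5]
                yy,xx=np.nonzero(m); e=(yy.max() if q[0]<0 else yy.min())+r0; P=cast(n,[[xx.mean()+x0-4,yy.mean()+r0],[x0,e]],.1444)[:,:2]-O
                c_,s_=np.cos(np.radians(YAW)),np.sin(np.radians(YAW)); print("end",(P@np.array([[c_,-s_],[s_,c_]])*1e3).round(1).tolist())
    cv2.imwrite(f"pics/{tag}.png",A[:,:,::-1]); print("w",robot.read_grip_width()*88)
E
python3 - <<'E'
from h import *
nxt(1,"o3")
E
```

```text
top [(array([ 0.5723, -0.0985]), 39.24, 0.124), (array([ 0.5537, -0.1049]), -5.66, 0.1245), (array([ 0.5337, -0.3451]), -0.08, 0.1109), (array([ 0.5025, -0.2561]), -3.9, 0.1114)] scene [(array([ 0.5004, -0.2549]), -4.16, 0.1106), (array([ 0.5321, -0.3441]), -0.3, 0.1101)]
grip 17.83471888048287 30.00039517879486
lifted 17.422957501538537 [-0.  -0.1 -1.9]
over [0.53175564 0.20313355 0.13998535] 17.81263458715214 25.1833
end [[-69.4, -30.9], [-83.0, -30.3]]
end [[70.1, -31.2], [86.1, -31.4]]
w 17.890117486129505
```

View pics/o3.png

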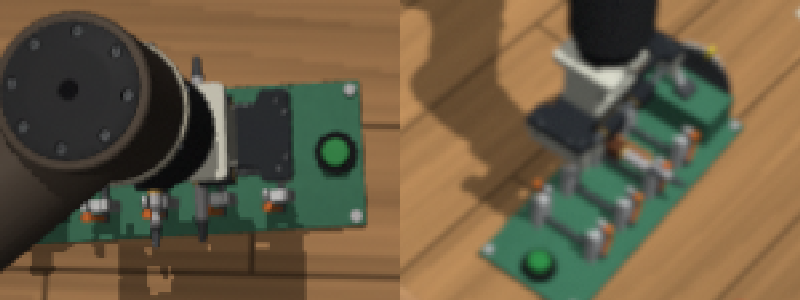

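The second file is held level and straight above clip 2, ends at crop (197,60) and (203,238), x offset about 1.5 mm. I'll insert it.

Run:
```python
from h import *
L=insert(1)
if L[-1][0]<56: release_press(1); robot.goto([.50,-.25,.20],rot(0)); nxt(0,"o4")
```

```text
77.0 77.3 -0.0 0.1 -0.7
75.5 75.5 0.4 0.9 -1.3
74.0 73.9 -0.3 -0.2 -2.1
72.5 72.4 -0.2 -0.2 -0.7
71.0 71.3 0.5 -1.3 1.1
69.5 69.9 1.4 -3.0 4.6
68.0 68.1 1.9 -3.4 2.5
66.5 66.2 2.0 -3.9 0.2
65.0 64.5 2.2 -3.8 -2.0
63.5 63.1 0.6 -4.0 -2.3
62.0 61.7 0.6 -4.8 -3.3
60.5 60.2 1.6 -5.7 -2.8
59.0 58.8 1.5 -3.9 -3.1
57.5 57.3 1.9 -3.8 -3.3
56.0 55.8 1.5 -3.4 -4.9
55.0 55.5 -1.4 -4.2 3.3
grip 17.37044126733124 30.2
72.5 72.7 0.4 0.2 -0.3
71.0 71.0 0.3 -0.2 -0.4
69.5 69.4 -0.4 -1.0 0.8
68.0 69.1 -3.2 -0.7 10.3
66.5 68.9 -8.3 -1.0 21.4
t 34.3583
top [] scene [(array([ 0.5323, -0.3441]), -0.33, 0.1097)]Traceback (most recent call last):
  File "<stdin>", line 3, in <module>
  File "h.py", line 68, in nxt
    F=locate(); F.sort(key=lambda f:-f[0][1]); pick(*F[0]); over(k)
                                                     ~^^^
IndexError: list index out of range
```

```bash
sleep 1
```

```text
(no output)
```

File 2 is home. The arm only hides the last file from the top camera, and the scene view shows it unmoved, so I'll use that.

```bash
sed -i 's|^    return \[((p+q)/2,(y+w)/2).*|    r=[((p+q)/2,(y+w)/2) for p,y,_ in a for q,w,_ in b if np.linalg.norm(p-q)<.02]\n    return r or [(q+[.0008,-.0006],w) for q,w,_ in b]|' h.py
python3 - <<'E'
from h import *
nxt(0,"o4")
E
```

```text
top [] scene [(array([ 0.5321, -0.3441]), -0.35, 0.1102)]
grip 17.678104788759015 29.99684751033783
lifted 18.050983057855216 [ 0.4  0.1 -1.5]
over [0.53659699 0.14347124 0.1400053 ] 17.734038517513017 42.675
end [[-69.4, -91.5], [-83.9, -89.4]]
end [[76.6, -87.0], [95.2, -89.6]]
w 17.876318508635975
```

```bash
sleep 0
```

```text
(no output)
```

View pics/o4.png

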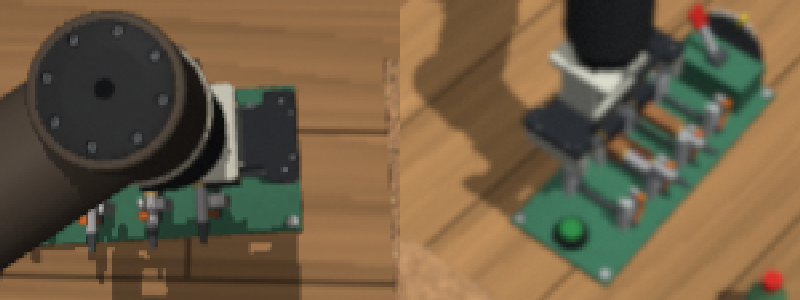

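In the top view the -x end shows at crop (203,240), but the +x end that should be near (205,60) isn't visible. The grip may have slackened and let the file tilt, so I'll look closer before inserting.

Run:
```python
from h import *
A=[]
for n in("top","scene"):
    im,d=shot(n); np.savez(n+"4.npz",im=im,d=d); x,y=proj(n,cr(0,CLIP[0],.14))[0].astype(int)
    if n=="scene": y+=5
    A.append(cv2.resize(im[y-42:y+43,x-28:x+29],(400,596),interpolation=cv2.INTER_CUBIC))
    for zf in(.1444,):
        for xx in(-.086,-.06,.06,.086):
            q=proj(n,cr(xx,CLIP[0],zf))[0]; print(n,xx,((q-[x-28,y-42])*[7.02,7.01]).round(0))
cv2.imwrite("pics/o5.png",np.hstack(A)[:,:,::-1])
```

```text
top -0.086 [213. 539.]
top -0.06 [209. 464.]
top 0.06 [195. 125.]
top 0.086 [192.  53.]
scene -0.086 [ 47. 160.]
scene -0.06 [ 93. 189.]
scene 0.06 [313. 327.]
scene 0.086 [362. 358.]
```

View pics/o5.png

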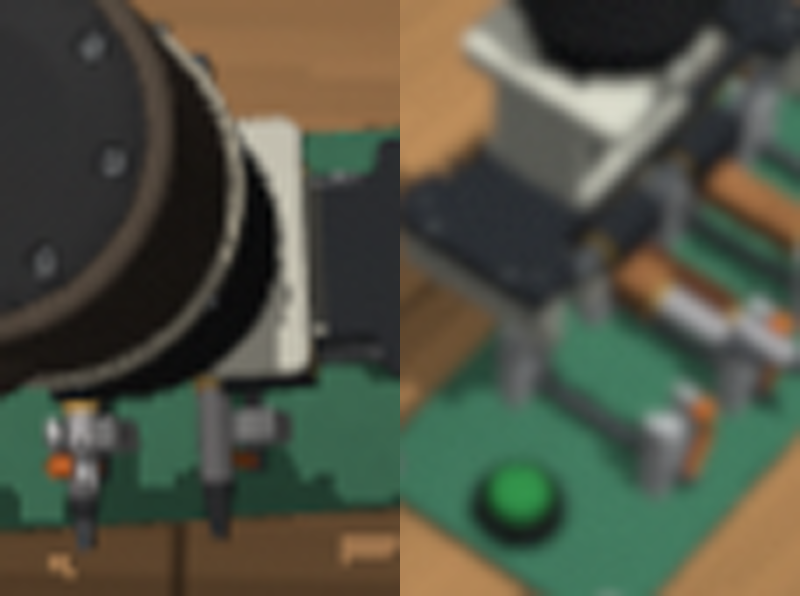

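The arm only hides the +x part: the tip shows at (205,62), against a prediction of (192,53). In the scene view the shaft lies along the predicted line through (713,327). So the file is level, and I'll insert it.

Run:
```python
from h import *
L=insert(0)
if L[-1][0]<56:
    release_press(0); robot.goto([.45,-.25,.25],rot(0)); A=[]
    for n in("top","scene"):
        im,d=shot(n); np.savez(n+"5.npz",im=im,d=d); x,y=proj(n,cr(0,0.03,.05))[0].astype(int)
        A.append(cv2.resize(im[y-56:y+56,x-75:x+75],(400,300),interpolation=cv2.INTER_NEAREST))
        H,S,V=hsv(im); R=np.zeros(H.shape,bool); R[y-56:y+56,x-75:x+75]=1
        print(n,"red",[(a,c.round(1)) for a,c in blobs(R&((H<5)|(H>174))&(S>170)&(V>90))])
        for a in(0,.2,.4,.6,.8): print(a,proj(n,cr(.064*np.sin(a-.6),.155,.06+.064*np.cos(a-.6)))[0].round(1))
    cv2.imwrite("pics/o6.png",np.hstack(A)[:,:,::-1])
```

```text
77.0 77.3 0.0 0.3 -1.5
75.5 75.5 0.7 0.3 -2.0
74.0 73.9 0.7 -0.5 -2.1
72.5 72.4 -0.8 0.3 -0.3
71.0 71.3 -0.0 -3.1 2.3
69.5 69.9 0.1 -3.2 5.4
68.0 68.2 2.5 -3.8 2.5
66.5 66.2 2.4 -3.2 1.0
65.0 64.6 2.5 -3.8 -0.6
63.5 63.1 2.1 -3.5 -1.5
62.0 61.7 1.0 -4.2 -1.5
60.5 60.2 1.6 -3.7 -1.9
59.0 58.8 2.1 -4.0 -3.5
57.5 57.3 1.4 -3.7 -4.6
56.0 55.8 1.8 -3.4 -4.4
55.0 55.5 -1.8 -3.0 3.4
grip 17.697521180920436 47.7917
72.5 72.8 -0.1 -0.6 -1.0
71.0 71.0 0.3 -0.9 0.1
69.5 69.4 0.3 0.5 0.1
68.0 69.1 -4.6 -0.9 10.6
66.5 68.9 -8.0 -1.0 22.5
t 51.95
top red [(np.int32(56), array([ 94.5, 240.7]))]
0 [ 94.2 240.7]
0.2 [ 93.4 236.2]
0.4 [ 92.8 231.3]
0.6 [ 92.6 226.2]
0.8 [ 92.7 221.3]
scene red [(np.int32(34), array([304.4,  96.6])), (np.int32(3), array([332., 192.]))]
0 [304.1  96.9]
0.2 [307.   97.3]
0.4 [310.2  98.2]
0.6 [313.4  99.8]
0.8 [316.5 101.9]
```

```bash
sleep 0
```

```text
(no output)
```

View pics/o6.png

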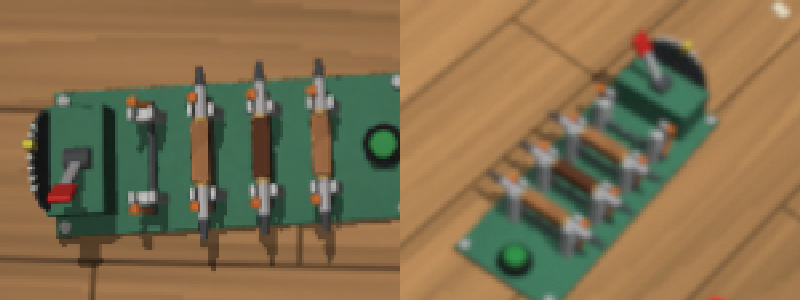

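All three files sit level in clips 1 to 3, and the lever's red paddle matches notch 0 (predicted (94.2,240.7), seen (94.5,240.7)). I'll push it in +x with shut fingers, to about 0.57 rad first, and look.

```bash
cat >> h.py <<'E'
def push(x0,x1,z=.113,step=.003,y=.152):
    x=x0; f0=np.array(robot.read_force())
    while x<x1-1e-5:
        x=min(x+step,x1); robot.servo_line(cr(x,y,z),speed=.03); f=np.array(robot.read_force())-f0; print(round(x*1e3,1),f.round(1))
        if abs(f[0])>12: print("STOP"); break
def lever():
    for n in("top","scene"):
        im=shot(n)[0]; H,S,V=hsv(im); x,y=proj(n,cr(0,.155,.11))[0].astype(int); R=np.zeros(H.shape,bool); R[y-25:y+26,x-20:x+21]=1
        b=blobs(R&((H<5)|(H>174))&(S>170)&(V>90)); 
        A=np.arange(0,1.21,.01); Q=proj(n,[cr(.064*np.sin(a-.6),.155,.06+.064*np.cos(a-.6)) for a in A])
        for k,c in b: e=np.linalg.norm(Q-c,axis=1); print(n,k,c.round(1),"angle",A[e.argmin()].round(2),"res",e.min().round(2))
E
python3 - <<'E'
from h import *
robot.goto(cr(-.09,.152,.20),rot(YAW)); robot.servo_line(cr(-.09,.152,.113)); push(-.066,-.0158)
robot.servo_line(cr(-.09,.152,.113)); robot.servo_line(cr(-.09,.152,.20)); robot.goto([.45,-.10,.25],rot(0)); lever(); print(robot.read_t())
E
```

```text
-63.0 [ 0.3 -0.3 -0.8]
-60.0 [ 0.8 -1.1 -0.6]
-57.0 [-1.1 -1.1  0.9]
-54.0 [-8.1 -1.5  5.2]
-51.0 [-1.2 -0.9  1.2]
-48.0 [ 0.6 -0.6 -0.8]
-45.0 [ 0.8  0.1 -1. ]
-42.0 [-4.9 -1.1  0.7]
-39.0 [-2.2 -1.7  1.5]
-36.0 [ 0.4 -0.3 -0.1]
-33.0 [-0.8 -0.5 -1.5]
-30.0 [ 0.5 -0.6 -0.6]
-27.0 [-3.9 -1.3  2.3]
-24.0 [-0.7 -1.9 -0. ]
-21.0 [ 0.8 -0.9 -1.8]
-18.0 [ 0.9 -0.5 -0.2]
-15.8 [ 0.5 -1.6 -0.6]
top 26 [ 91.8 226. ] angle 0.61 res 0.75
scene 23 [313.3  99.3] angle 0.58 res 0.36
64.8417
```

Three clean clicks came where predicted, and the lever reads 0.6 in both views. One more click to 0.8.

Run:
```python
from h import *
robot.goto(cr(-.09,.152,.20),rot(YAW)); robot.servo_line(cr(-.05,.152,.113)); robot.servo_line(cr(-.022,.152,.113),speed=.05); push(-.022,-.0045,step=.002)
robot.servo_line(cr(-.09,.152,.113)); robot.servo_line(cr(-.09,.152,.20)); robot.goto([.45,-.10,.25],rot(0)); lever(); print(robot.read_t())
for n in("top","scene"):
    im,d=shot(n); x,y=proj(n,cr(0,0.06,.05))[0].astype(int)
    c=cv2.resize(im[y-56:y+56,x-75:x+75],(400,300),interpolation=cv2.INTER_NEAREST); A=c if n=="top" else np.hstack([A,c])
cv2.imwrite("pics/o7.png",A[:,:,::-1])
```

```text
-20.0 [-0.1  1.7  0.6]
-18.0 [1.  1.  0.2]
-16.0 [0.3 1.2 0.8]
-14.0 [0.9 1.  1. ]
-12.0 [-2.9  1.   2.2]
-10.0 [-1.5  0.8  2.5]
-8.0 [0.8 1.4 0.8]
-6.0 [0.3 1.1 0.5]
-4.5 [-0.3  1.3 -0.4]
top 27 [ 92. 220.] angle 0.85 res 0.76
scene 20 [316.8 101. ] angle 0.78 res 0.88
73.6583
```

```bash
sleep 0
```

```text
(no output)
```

View pics/o7.png

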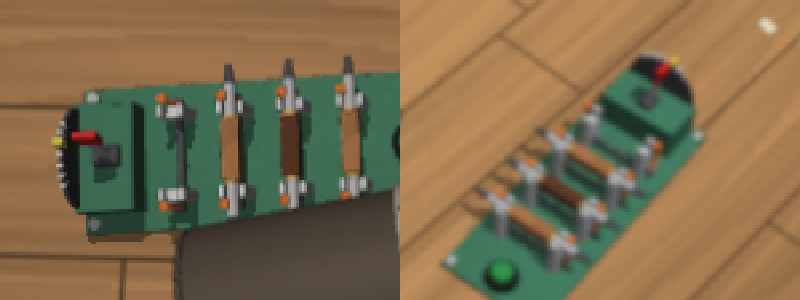

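The lever stands at 0.8, pointing to the yellow mark at (58,142), and all files are still in place. Last comes the start button.

Run:
```python
from h import *
p=cr(0,-.148,0); R=rot(YAW-90) 
print(robot.ik([*p[:2],.15],R),robot.ik([*p[:2],.15],rot(YAW+90)))
robot.goto([*p[:2],.15],R); robot.servo_line([*p[:2],.038],speed=.1)
for l in down(p,.038,.0235,14,step=.001): print(*l)
robot.dwell(.3); print(robot.read_position(),robot.read_force())
robot.servo_line([*p[:2],.15]); robot.goto([.40,-.25,.25],rot(0)); lever(); print(robot.read_t())
for n in("top","scene"):
    im,d=shot(n); x,y=proj(n,cr(0,0.02,.05))[0].astype(int)
    c=cv2.resize(im[y-56:y+56,x-75:x+75],(400,300),interpolation=cv2.INTER_NEAREST); A=c if n=="top" else np.hstack([A,c])
cv2.imwrite("pics/o8.png",A[:,:,::-1])
```

```text
[ 29.56671095  12.31273689 -21.57989      0.         -56.10737311
 154.98328905] [ 29.56671095  12.31273689 -21.57989      0.         -56.10737311
 -25.01671095]
37.0 37.3 -0.1 0.6 0.1
36.0 36.0 0.7 -0.1 -0.1
35.0 34.9 -0.0 -0.7 0.1
34.0 33.9 0.0 -0.8 -0.5
33.0 32.9 -0.3 -0.5 -0.1
32.0 32.1 0.3 0.8 1.9
31.0 31.1 0.6 -0.5 1.7
30.0 30.1 -0.1 0.0 1.9
29.0 29.0 -0.3 0.4 3.3
28.0 28.1 0.0 -0.0 4.0
27.0 27.0 0.7 0.1 4.6
26.0 26.3 -0.4 -0.2 7.1
25.0 26.1 -3.1 -0.2 15.8
[0.54114686 0.0864315  0.0261071 ] [-3.33119345  0.69188526 16.22179841]
top 26 [ 91.8 220. ] angle 0.85 res 0.92
scene 20 [316.8 101. ] angle 0.78 res 0.88
86.8167
```

```bash
sleep 0
```

```text
(no output)
```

View pics/o8.png

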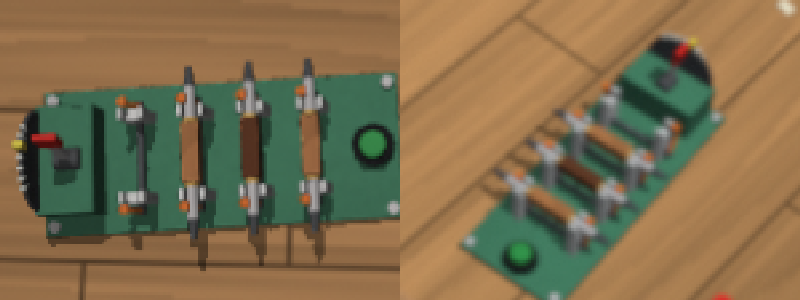

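The button bottomed at 26 mm with 16 N and was let go. All three files are home and the lever is at the yellow mark, so I'll hand in.

```bash
python3 -c "
from rig import robot
print(robot.job_done())"
```

```text
the job is handed in; nothing more can be done
None
```

The job is handed in (no verdict came back): the three files present are home in clips 1–3, the lever is on the yellow-mark notch, the start button was pressed fully down and let go, and the tin, glue bottle and basin were not touched.

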